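# Check the brake lever on a rebuilt master cylinder

### The job

The rebuilt front brake on the handlebar in the vice has just been bled, so check that its lever stops short of the grip: with the outside of your fingers press the lever in towards the grip until it comes up hard against its stop, hold it firmly there for two seconds, then ease it back out without letting it fly, and come away. Press on the lever's outer face only and never take hold of it, do not push on the bar or the grip, do not force the lever or turn its clamp round the bar, and leave the things standing round the vice where they are.

Things in the scene. Friction and masses are not known exactly. Their poses are not given: they have to be found in the camera images.
- lever_face (a point): Press here: mid-height of the outer face of the brake lever's blade (bare aluminium, 15 mm tall, 9 mm thick, on the robot's side of the black grip), 90 mm from its pivot; the face is straight for 35 mm each side. Axes turn with the lever; when out: x points through the blade to the grip (the way to press), y to the bar's free end, z up. 46 mm from blade to grip. Clear in front and below
- brake_lever (a joint): Lever angle, rad: 0 out (at rest), grows as pressed in. Moves freely to 0.25 (22 mm at lever_face), then the shut-in fluid stops it, 20 mm short of the grip. Return spring at lever_face: 3 N to start, 7 N just before the stop; at the stop about 7 N for each further mm. Firm: 9 N or more at the stop; over 45 N is forcing. Let go, it flies out; eased means under 3 rad/s (0.25 m/s at lever_face)
- lever_pivot (a point): Centre of the lever's pivot, 42 mm from the bar's axis, by the clamp
- lever_ball (a point): Centre of the 19 mm ball at the lever's free end, 163 mm from the pivot along the lever's y
- lever_rib: The rib that makes the bar-side face of the lever's blade, 4 mm thick, 10 mm tall, behind the 5 mm outer strip; part of the lever, origin at the lever pivot, axes as lever_face. Only fingers behind the lever would touch it
- reservoir_lid (a point): Middle of the black lid (66 by 48 mm) of the brake's fluid reservoir, 52 mm above the bar's axis when level, 34 mm to the lever's side of it; part of the master cylinder clamped round the bar between vice and grip; its axes are the clamp's
- perch (a joint): Angle of the clamp (with cylinder, reservoir and lever) round the bar, rad: 0 with the lever level, positive with the lever raised; starts between -0.2 and 0.2. It slips round the bar if the lever is pushed up or down, out of its plane, with about 18 N or more
- handlebar: The bar, dark steel tube 22 mm across, level, 147 mm above the bench, with its rubber grip (33 mm across, 120 mm long) and end weight; origin on its axis in the middle of the vice jaws, y along it to the free end, which is 313 mm away; fixed
- grip_mid (a point): Middle of the grip, on the bar's axis
- vice: Dark blue-grey bench vice that holds the bar, 110 mm wide, top of its jaws 168 mm high; origin under the middle of its jaws on the bench, y along the bar to the grip; its screw and handle point along +x, away from the robot, its anvil reaches 130 mm towards -x; fixed
- glue_can_mid (a point): Middle of an open tin can, 75 mm across and 90 mm high, with a brush standing in it to 140 mm; loose, leave alone
- oil_tin_mid (a point): Middle of a dark red oblong oil tin, 58 by 88 mm, 134 mm high with its cap; loose, leave alone
- jar_mid (a point): Middle of a glass jar, 68 mm across, 85 mm high; loose, leave alone
- spanner: Steel spanner 170 mm long lying flat on the bench; loose, leave alone

How it is judged:
By the outcome, as a careful person would: the job done as asked, in the order asked, and still so for the second after the job is handed in, with the robot touching nothing.
It also fails if it takes over 51 s, if anything falls off the work surface, if the arm or the gripper's body presses on something with over 40 N, if the wrist force passes 120 N, or if a joint passes its speed limit or range.

### The arm

A 6-joint arm with a two-finger parallel gripper is mounted at the origin on the work surface. World frame = base frame: x ahead of the robot, y to its left, z up, the work surface at z = 0. Lengths are in m, angles in rad, forces in N, time in s.
With the tool pointing down it reaches from about 0.25 to 0.725 m from the base axis. Payload 9.7 kg.
Tool frame: the origin (TCP) lies between the finger pads; the fingertips stand 22 mm ahead of it and the grasp point (between the pads) lies 3 mm ahead of it; z points along the fingers, y is the direction in which the jaws open and shut (so a half turn about z gives the same grasp; the last joint's range is limited). The gripper opens to 85 mm and grips with 20 to 120 N. Pads are 22 mm wide; open, the fingers measure 114 mm over their backs; the gripper's body (76 mm by 85 mm) begins 54 mm behind the grasp point. The pads swing forward as they close: fully open they stand 13 mm farther back than shut.
Start: joints at [-1.273, 0.087, 0.176, 1.66, 0, 1.571], TCP at [0.161, -0.526, 0.253] pointing down, gripper open.
Joint ranges: [-3.13, 3.13], [-0.85, 1.81], [-1.15, 1.24], [-2.2, 2.28], [-1.44, 1.52], [-3.14, 3.14]. Speed limits (rad/s): [2.22, 2.22, 2.57, 3.14, 3.14, 3.14].

### API

Orientations are given as a unit quaternion [x, y, z, w].
In Python, from bench import env gives the robot as it stands. The module is installed in compiled form; this text tells all that it offers.
- The arm moves only by the tool step_arm, never from a script. Its argument "motion" is a list that holds one entry, the list of rows, each a list of 6 numbers: the shift along the world's x, y, z in cm, then the turn, a rotation vector about the world's x, y, z in rad. In form: [[[tx, ty, tz, wx, wy, wz], ...]]. A call has 1 to 8 rows; each row is the pose to reach, as a shift and turn from the pose commanded when the call began; what a row does not reach only later rows make up. A row lasts 1/8 s, in which the tool goes at most 62.5 mm and 10.7 degrees, less where a joint would pass 70% of its speed; a pose out of reach is approached as far as the arm can. A call with a gripper value outside its range is refused whole. "claw" is the opening, from 0 (shut) to 1 (fully open), set as the call begins (left out, the last holds). The fingers move at their own pace and stop on an object; "force" is the grip in N (left out, the last holds). Time passes only in rows, so rows that repeat a pose let the fingers close. It gives the time, the measured TCP pose, the force and the opening at its end, in the units of the state.
- env.get_state(): the state, without advancing time (a new reading comes with each control period).
- env.grab_frame(name): name is "scene" or "top"; returns a dict with "image" (420x560x3 uint8, blue, green, red), "fx", "fy", "cx", "cy" (pixels), "pose" (4x4, takes a point from camera to world coordinates). Camera axes: x right, y down, z forward; pixel columns grow to the right and rows downward; lengths in m; the calibration is good to about 2 mm. A picture is of the moment at which its call begins. There is no depth.
- env.finish_job(): hands the job in, once; it reports no verdict.
The state is a dict: "t": time; "joint_positions": joint angles; "joint_velocities": joint speeds; "joint_torque": joint torques, N m; "eef_pos": TCP position; "tcp_rot": TCP orientation; "contact_force": force on the tool from outside, world axes, zero at the start; "ft_torque": the same for the moment, N m; "width": finger opening in m.
Only numpy, scipy, OpenCV 4.12 (cv2) and the standard library are available. Lean on these libraries where they do the work, as an engineer would, in place of code of your own. Each camera call takes 0.05 s, during which the arm holds its last target. There are 200 camera calls.

## Working session

There is one attempt and no reset: what is moved stays moved. The work goes in short steps, Python scripts to look and compute and a tool call to move; the robot and the scene stay as the last step left them, time stands still between calls to the robot, and variables do not carry over. Pictures are saved under pics/ and viewed, about 8 in all and at most 12, crops included, and the job is handed in when it is done.

Besides the shell and the picture viewer there is one more tool, called after ">>>" as name(argument=value, ...) on one line, values as JSON. step_arm: Moves the arm, as the interface text tells. Its arguments: {"type":"object","properties":{"motion":{"type":"array","items":{"type":"array","items":{"type":"array","items":{"type":"number"}}}},"claw":{"type":"number"},"force":{"type":"number"}},"required":["motion"]}

```bash
mkdir -p pics
python3 - <<'E'
from bench import env
import cv2,numpy as np
s=env.get_state();print(s)
for n in("scene","top"):
    f=env.grab_frame(n);cv2.imwrite(f"pics/{n}0.png",f["image"]);np.savez(f"{n}0.npz",**f)
    print(n,f["fx"],f["fy"],f["cx"],f["cy"],np.round(f["pose"],4).tolist())
E
```

```text
{'t': 0.0, 'joint_positions': array([-1.27300954e+00,  8.74552493e-02,  1.75162291e-01,  1.65981542e+00,
       -2.83959428e-05,  1.57080267e+00]), 'joint_velocities': array([-0.0006218 , -0.00039657, -0.00052094, -0.00016432, -0.00012192,
       -0.00053189]), 'joint_torque': array([-1.37485171e-03, -5.20385563e+01,  4.64808011e+01,  1.61876151e-02,
       -9.97451662e-05,  1.99488460e-05]), 'eef_pos': array([ 0.1613077 , -0.52560681,  0.25260016]), 'tcp_rot': array([ 9.88936098e-01,  1.48340703e-01, -1.11360024e-04, -6.46658856e-04]), 'contact_force': array([-0.18751541,  0.29088322,  0.53969922]), 'ft_torque': array([ 0.02191108,  0.03526615, -0.00491262]), 'width': 0.0853068590146084}
scene 481.7104483433013 481.7104483433013 280.6305794598222 207.2088763280099 [[0.5998, 0.5044, -0.6212, 1.3271], [0.8001, -0.3864, 0.4589, -0.5441], [-0.0086, -0.7722, -0.6353, 0.8866], [0.0, 0.0, 0.0, 1.0]]
top 380.11663720567776 380.11663720567776 279.54123140481977 202.50377091167903 [[0.0297, -0.9916, 0.1261, 0.5132], [-0.9984, -0.0355, -0.0438, 0.0048], [0.048, -0.1246, -0.991, 0.9243], [0.0, 0.0, 0.0, 1.0]]
```

View pics/scene0.png

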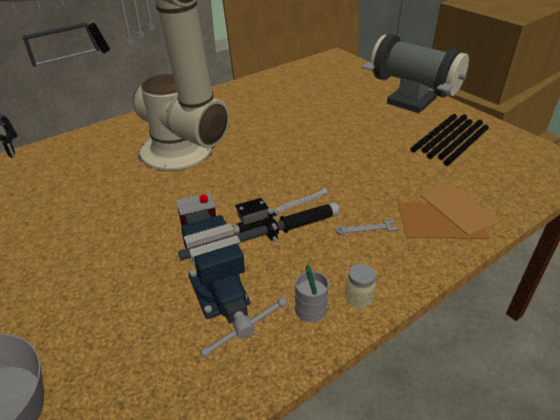

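View pics/top0.png

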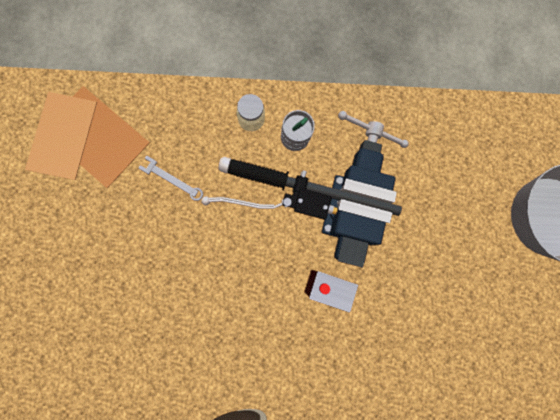

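The scene shows the vice near (215,260), the grip out to the end weight at (335,209), and the lever out to its ball near (324,191). The top view has the ball near (205,200), the pivot near (288,202), the grip from (225,163) to (288,182), and the oil tin at (332,291), on the vice side and clear of the lever. I'll crop in to measure these properly.

Run:
```python
import cv2,numpy as np
a=cv2.imread("pics/scene0.png")[170:260,225:355];b=cv2.imread("pics/top0.png")[140:230,195:325]
r=lambda i:cv2.resize(i,None,fx=6,fy=3.3*6/6 if 0 else 6,interpolation=cv2.INTER_CUBIC)
cv2.imwrite("pics/c1.png",r(a));cv2.imwrite("pics/c2.png",r(b))
```

```text
(no output)
```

View pics/c1.png

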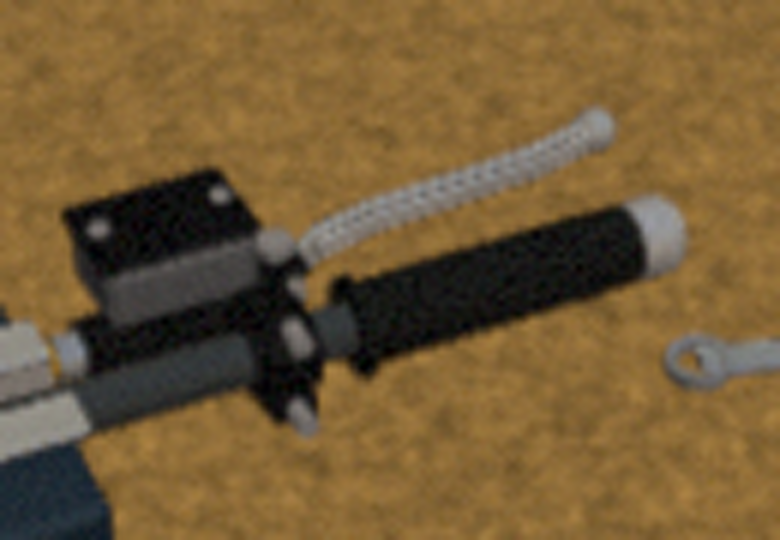

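View pics/c2.png

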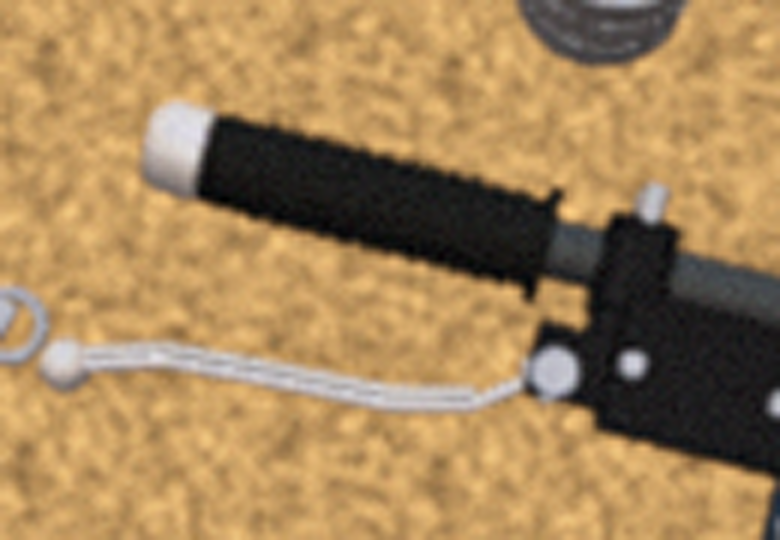

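In the crops, the ball is at scene (324.8,191.3) and top (205.8,200.3). The pivot cap is at scene (270.8,210.8) and top (287.3,201.8). The space in front of the blade is clear. Next I'll triangulate.

```bash
cat > h.py <<'E'
import numpy as np
F={n:dict(np.load(f"{n}0.npz")) for n in("scene","top")}
O={"scene":(225,170),"top":(195,140)}
def ray(n,c,crop=True):
    f=F[n];u,v=((np.array(c)+.5)/6-.5+O[n]) if crop else c
    d=f["pose"][:3,:3]@[(u-f["cx"])/f["fx"],(v-f["cy"])/f["fy"],1];return f["pose"][:3,3],d/np.linalg.norm(d)
def plane(n,c,z):
    o,d=ray(n,c);return o+d*(z-o[2])/d[2]
def tri(a,b):
    R=[ray("scene",a),ray("top",b)];A=sum(np.eye(3)-np.outer(d,d) for o,d in R);B=sum((np.eye(3)-np.outer(d,d))@o for o,d in R)
    p=np.linalg.solve(A,B);return p,[np.linalg.norm(np.cross(p-o,d)) for o,d in R]
E
python3 - <<'E'
from h import *
np.set_printoptions(precision=4,suppress=True)
b=tri((599,128),(65,362));p=tri((275,245),(554,371));print("ball",b,"cap",p,np.linalg.norm((b[0]-p[0])))
g=[plane("top",c,.147) for c in((205,155),(543,243))];g2=[plane("scene",c,.147) for c in((638,243),(360,325))]
print(g,g2)
for G in(g,g2):
    d=G[0]-G[1];print(np.linalg.norm(d),np.degrees(np.arctan2(d[1],d[0])))
    d/=np.linalg.norm(d);n=np.array([d[1],-d[0],0])
    print([((q-G[1])@d,(q-G[1])@n) for q in(b[0],p[0])])
for c in((400,398),(475,398),(300,382),(220,366),(150,352)):print(c,plane("top",c,b[0][2]))
E
```

```text
ball (array([0.6127, 0.123 , 0.1399]), [np.float64(0.00040860501362798354), np.float64(0.00040860501362813625)]) cap (array([ 0.6126, -0.0449,  0.1604]), [np.float64(0.001138217610040198), np.float64(0.001138217610040131)]) 0.16914537311549765
[array([0.6859, 0.0782, 0.147 ]), array([ 0.6595, -0.0398,  0.147 ])] [array([0.6859, 0.0792, 0.147 ]), array([ 0.6579, -0.0389,  0.147 ])]
0.12083201781706793 77.3966829523682
[(np.float64(0.14862252654437583), np.float64(-0.08122251669402021)), (np.float64(-0.015261754786769487), np.float64(-0.04472912473291736))]
0.12137493285042651 76.63598149221497
[(np.float64(0.14709834264269264), np.float64(-0.08138756535353717)), (np.float64(-0.016286995570005694), np.float64(-0.042721603819199885))]
(400, 398) [0.6046 0.0078 0.1399]
(475, 398) [ 0.6055 -0.0181  0.1399]
(300, 382) [0.6089 0.0425 0.1399]
(220, 366) [0.6135 0.0702 0.1399]
(150, 352) [0.6175 0.0945 0.1399]
```

>>> step_arm(motion=[[[3,4.5,0,0,0,0.13],[6,9,0,0,0,0.26],[9,13.5,0,0,0,0.39],[12,18,0,0,0,0.52],[15,22.5,0,0,0,0.65],[18,27.5,0,0,0,0.78],[21,32,0,0,0,0.91],[24,37,0,0,0,1.046]]], claw=0, force=60)

```text
t: 1.1
eef_pos: [0.402, -0.1542, 0.2531]
tcp_rot: [0.781, 0.624, -0.0, 0.0]
contact_force: [1.2, -1.1, -1.1]
width: -0.0001
```

>>> step_arm(motion=[[[3,4.5,0,0,0,0],[6,9.3,0,0,0,0],[9,14,0,0,0,0],[12,18.5,0,0,0,0],[14.1,21.8,0,0,0,0],[14.1,21.8,-3.5,0,0,0],[14.1,21.8,-7,0,0,0],[14.1,21.8,-10.7,0,0,0]]])

```text
t: 2.1
eef_pos: [0.5422, 0.0624, 0.1448]
tcp_rot: [0.783, 0.623, -0.0, -0.0]
contact_force: [-0.3, -0.4, 0.4]
width: -0.0001
```

>>> step_arm(motion=[[[0.5,-0.1,0,0,0,0],[1,-0.2,0,0,0,0],[1.5,-0.3,0,0,0,0],[2,-0.5,0,0,0,0],[2,-0.5,0,0,0,0],[2,-0.5,0,0,0,0]]])

```text
t: 2.85
eef_pos: [0.5624, 0.0572, 0.1464]
tcp_rot: [0.783, 0.622, 0.0, 0.0]
contact_force: [-0.2, -0.0, -0.6]
width: 0.0001
```

Run:
```python
from bench import env
import cv2,numpy as np
s=env.get_state();print(s["t"],s["eef_pos"],s["contact_force"],s["joint_positions"])
C={"scene":(170,245),"top":(140,195)};o=[]
for n in C:
    f=env.grab_frame(n);y,x=C[n] if n=="top" else (145,225);np.savez(f"{n}1.npz",**f)
    o.append(cv2.resize(f["image"][y:y+115 if n=="scene" else y+85,x:x+130],None,fx=6 if 0 else 3,fy=3,interpolation=cv2.INTER_CUBIC))
cv2.imwrite("pics/p1.png",np.vstack([cv2.resize(i,None,fx=1,fy=1) for i in o]))
```

```text
2.85 [0.56240103 0.05718188 0.14642267] [-0.23547415 -0.04799486 -0.55983275] [ 1.01332192e-01  1.09158981e-01 -6.24119846e-03  1.45532789e+00
 -1.25362725e-05  1.89922632e+00]
```

View pics/p1.png

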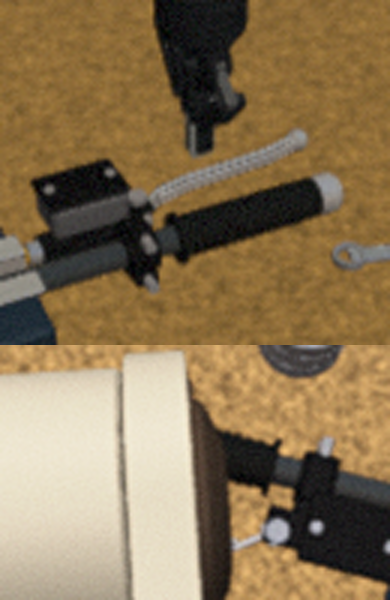

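The scene crop shows the shut fingers just on the robot's side of the blade, with the tip at about crop (198,152) and a wider knuckle above it. The top view is blocked by the wrist. I'll check where the knuckle sits against known heights.

Run:
```python
import numpy as np,cv2
f=dict(np.load("scene1.npz"));P=np.linalg.inv(f["pose"])
im=cv2.resize(f["image"][145:215,255:345],None,fx=8,fy=8,interpolation=cv2.INTER_CUBIC)
def px(p):
    q=P[:3,:3]@p+P[:3,3];return (q[:2]/q[2]*f["fx"]+[f["cx"],f["cy"]]-[255,145]+.5)*8-.5
n=np.array([.974,-.225,0]);t=np.array([.225,.974,0]);T=np.array([.5624,.0572,0])
for z in(.124,.134,.144,.154,.164,.174):
    for s in(-11,11):
        cv2.circle(im,tuple(px(T+n*.0145+t*s/1000+[0,0,z]).astype(int)),2,(0,0,255) if z!=.144 else (0,255,0),-1)
F=np.array([.6061,.0489,.1408])
for s in(-35,0,35):
  for z in(-7.5,7.5): cv2.circle(im,tuple(px(F+t*s/1000+[0,0,z/1000]).astype(int)),2,(255,0,0),-1)
cv2.imwrite("pics/p2.png",im)
```

```text
(no output)
```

View pics/p2.png

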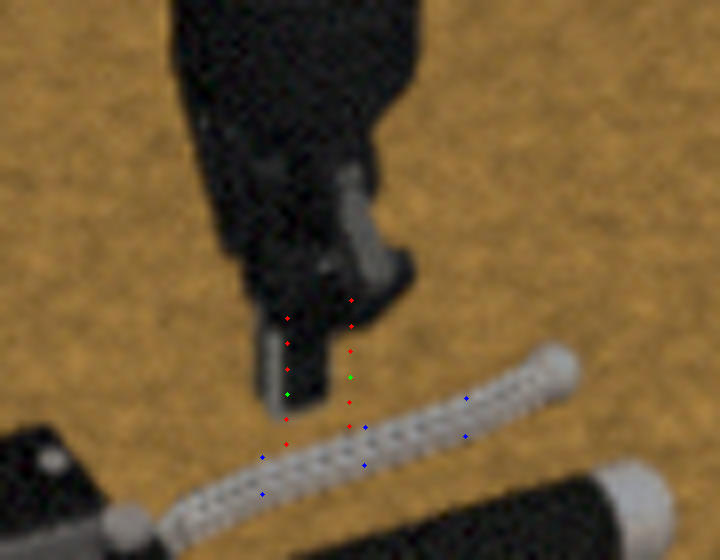

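The picture shows the slim finger tip closer to the tool axis than 14.5 mm, about 5 mm. The knuckle starts about 10 mm above the TCP. I'll raise the tool 3 mm so the knuckle clears the blade, then creep in.

>>> step_arm(motion=[[[0.8,-0.1,0.3,0,0,0],[1.6,-0.2,0.3,0,0,0],[2.4,-0.35,0.3,0,0,0],[2.6,-0.4,0.3,0,0,0],[2.8,-0.45,0.3,0,0,0],[2.8,-0.45,0.3,0,0,0]]])

```text
t: 3.7
eef_pos: [0.5904, 0.0527, 0.1492]
tcp_rot: [0.783, 0.622, -0.0, -0.0]
contact_force: [0.0, -0.6, -0.7]
width: -0.0001
```

>>> step_arm(motion=[[[0.2,-0.05,0,0,0,0],[0.4,-0.1,0,0,0,0],[0.5,-0.12,0,0,0,0],[0.5,-0.12,0,0,0,0]]])

```text
t: 4.2
eef_pos: [0.5952, 0.0518, 0.1493]
tcp_rot: [0.783, 0.623, -0.0, -0.0]
contact_force: [-3.4, 1.6, 1.5]
width: 0.0002
```

>>> step_arm(motion=[[[0.2,-0.05,0,0,0,0],[0.4,-0.1,0,0,0,0],[0.4,-0.1,0,0,0,0],[0.4,-0.1,0,0,0,0]]])

```text
t: 4.7
eef_pos: [0.5993, 0.0507, 0.1492]
tcp_rot: [0.783, 0.623, -0.0, -0.0]
contact_force: [-3.9, 3.3, 1.8]
width: -0.0003
```

Run:
```python
from bench import env
import cv2
f=env.grab_frame("scene");cv2.imwrite("pics/p3.png",cv2.resize(f["image"][145:215,255:345],None,fx=8,fy=8,interpolation=cv2.INTER_CUBIC))
s=env.get_state();print(s["contact_force"],s["ft_torque"])
```

```text
[-4.535872    3.50026403  1.94329554] [ 0.66172174  0.79951765 -0.03953348]
```

View pics/p3.png

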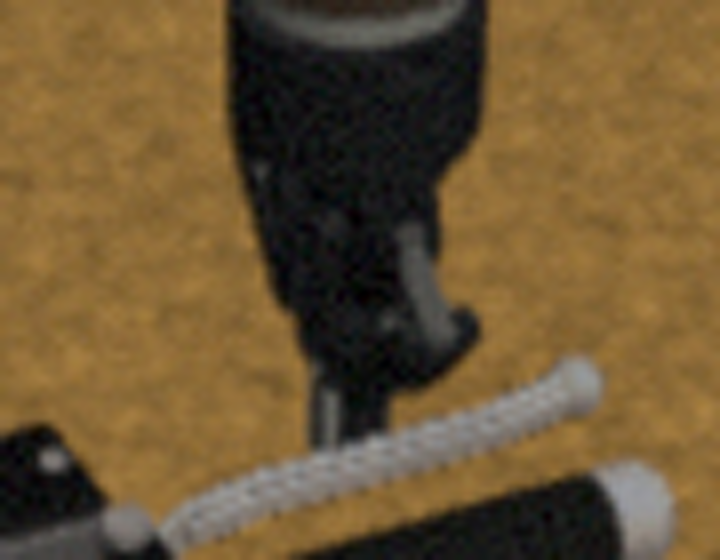

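The picture shows only the slim finger tip behind the blade at about (350,440), with the knuckle clear above it. The ball has moved from (555,368) to (578,382), so the lever is going in freely. I'll carry on along the lever's arc.

>>> step_arm(motion=[[[0.2,0.01,0.02,0,0,-0.02],[0.4,0.02,0.03,0,0,-0.04],[0.6,0.03,0.05,0,0,-0.06],[0.8,0.04,0.07,0,0,-0.08],[1.0,0.05,0.09,0,0,-0.1],[1.2,0.06,0.1,0,0,-0.12],[1.2,0.06,0.1,0,0,-0.12]]])

```text
t: 5.62
eef_pos: [0.6112, 0.0517, 0.1504]
tcp_rot: [0.818, 0.575, 0.0, -0.001]
contact_force: [-5.9, 6.7, 2.7]
width: 0.0002
```

>>> step_arm(motion=[[[0.1,0,0.01,0,0,-0.01],[0.2,0,0.02,0,0,-0.02],[0.2,0,0.02,0,0,-0.02]]])

```text
t: 6.0
eef_pos: [0.6131, 0.0518, 0.1506]
tcp_rot: [0.824, 0.566, 0.0, -0.001]
contact_force: [-5.5, 6.3, 1.9]
width: 0.0003
```

>>> step_arm(motion=[[[0.1,0.01,0.01,0,0,-0.01],[0.2,0.02,0.02,0,0,-0.02],[0.2,0.02,0.02,0,0,-0.02]]])

```text
t: 6.38
eef_pos: [0.615, 0.0518, 0.1508]
tcp_rot: [0.83, 0.558, -0.0, -0.001]
contact_force: [-6.7, 6.1, 3.2]
width: -0.0001
```

>>> step_arm(motion=[[[0.1,0.01,0.01,0,0,-0.01],[0.2,0.02,0.02,0,0,-0.02],[0.2,0.02,0.02,0,0,-0.02]]])

```text
t: 6.75
eef_pos: [0.617, 0.0519, 0.151]
tcp_rot: [0.835, 0.55, -0.0, -0.001]
contact_force: [-5.8, 4.9, 5.1]
width: -0.0001
```

>>> step_arm(motion=[[[0.07,0,0.04,0,0,-0.01],[0.15,0,0.07,0,0,-0.02],[0.15,0,0.07,0,0,-0.02]]])

```text
t: 7.12
eef_pos: [0.6176, 0.0521, 0.1512]
tcp_rot: [0.841, 0.541, -0.001, -0.001]
contact_force: [-9.8, 5.9, 2.7]
width: 0.0004
```

>>> step_arm(motion=[[[0.07,0,0.02,0,0,-0.01],[0.15,0,0.04,0,0,-0.02],[0.15,0,0.04,0,0,-0.02]]])

```text
t: 7.5
eef_pos: [0.6181, 0.0523, 0.1512]
tcp_rot: [0.846, 0.533, -0.002, -0.002]
contact_force: [-15.2, 6.1, 3.9]
width: 0.0001
```

The stop is reached, with the force climbing steeply. I'll press slightly more and hold.

>>> step_arm(motion=[[[0.08,0,0.01,0,0,0],[0.12,0,0.01,0,0,0],[0.12,0,0.01,0,0,0],[0.12,0,0.01,0,0,0],[0.12,0,0.01,0,0,0],[0.12,0,0.01,0,0,0],[0.12,0,0.01,0,0,0],[0.12,0,0.01,0,0,0]]])

```text
t: 8.5
eef_pos: [0.6185, 0.0522, 0.1512]
tcp_rot: [0.846, 0.533, -0.003, -0.002]
contact_force: [-19.5, 6.7, 4.7]
width: -0.0001
```

>>> step_arm(motion=[[[0,0,0,0,0,0],[0,0,0,0,0,0],[0,0,0,0,0,0],[0,0,0,0,0,0],[0,0,0,0,0,0],[0,0,0,0,0,0],[0,0,0,0,0,0],[0,0,0,0,0,0]]])

```text
t: 9.5
eef_pos: [0.6185, 0.0522, 0.1512]
tcp_rot: [0.846, 0.533, -0.003, -0.002]
contact_force: [-19.9, 6.4, 3.6]
width: -0.0
```

Run:
```python
from bench import env
import cv2
f=env.grab_frame("scene");cv2.imwrite("pics/p4.png",cv2.resize(f["image"][145:215,255:345],None,fx=8,fy=8,interpolation=cv2.INTER_CUBIC))
s=env.get_state();print(s["contact_force"],s["ft_torque"])
```

```text
[-19.87198162   6.69122051   4.87886924] [ 1.23313099  3.74411142 -0.03937065]
```

View pics/p4.png

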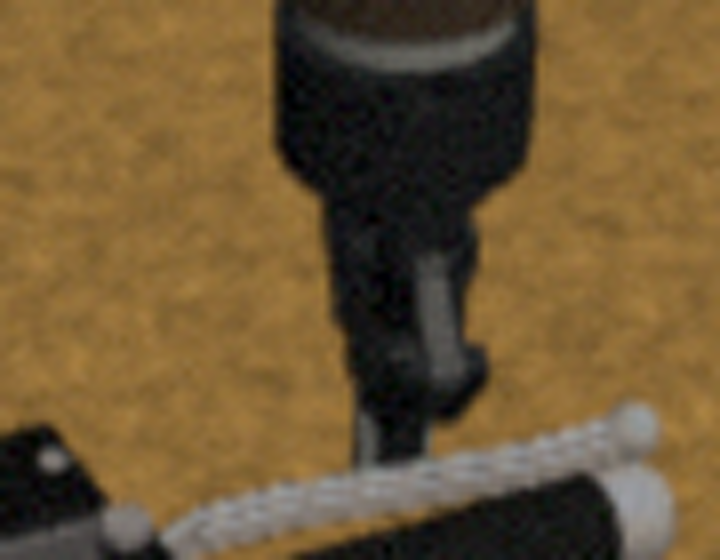

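The picture shows the lever close to the grip with a gap still there, the ball at (635,430), and only the finger tip behind the blade. The knuckle is clear above. The force is steady at about 21 N. I'll hold a little longer, then ease back along the same path.

>>> step_arm(motion=[[[0,0,0,0,0,0],[0,0,0,0,0,0],[0,0,0,0,0,0],[0,0,0,0,0,0],[0,0,0,0,0,0],[0,0,0,0,0,0],[0,0,0,0,0,0],[0,0,0,0,0,0]]])

```text
t: 10.55
eef_pos: [0.6185, 0.0522, 0.1512]
tcp_rot: [0.846, 0.533, -0.003, -0.002]
contact_force: [-19.6, 6.5, 4.1]
width: 0.0001
```

>>> step_arm(motion=[[[-0.15,0,-0.03,0,0,0.02],[-0.3,0,-0.07,0,0,0.04],[-0.45,0,-0.1,0,0,0.05],[-0.6,0,-0.12,0,0,0.06],[-0.75,-0.01,-0.14,0,0,0.08],[-0.9,-0.01,-0.16,0,0,0.1],[-1.05,-0.02,-0.17,0,0,0.11],[-1.2,-0.03,-0.18,0,0,0.12]]])

```text
t: 11.55
eef_pos: [0.6091, 0.0516, 0.1502]
tcp_rot: [0.813, 0.583, -0.0, -0.001]
contact_force: [-4.9, 5.1, 2.0]
width: 0.0
```

>>> step_arm(motion=[[[-0.15,-0.01,-0.01,0,0,0.01],[-0.3,-0.02,-0.02,0,0,0.03],[-0.45,-0.03,-0.03,0,0,0.05],[-0.6,-0.04,-0.04,0,0,0.07],[-0.75,-0.05,-0.05,0,0,0.08],[-0.9,-0.06,-0.05,0,0,0.1],[-1.05,-0.03,-0.05,0,0,0.1],[-1.2,0,-0.05,0,0,0.1]]])

```text
t: 12.55
eef_pos: [0.5974, 0.0508, 0.1494]
tcp_rot: [0.783, 0.622, -0.0, 0.0]
contact_force: [-3.6, -1.2, -1.7]
width: -0.0
```

>>> step_arm(motion=[[[-0.15,0.04,0,0,0,0],[-0.3,0.07,0,0,0,0],[-0.45,0.1,0,0,0,0],[-0.6,0.14,0,0,0,0],[-0.75,0.18,0,0,0,0],[-0.9,0.22,0,0,0,0],[-1.05,0.25,0,0,0,0],[-1.2,0.28,0,0,0,0]]])

```text
t: 13.55
eef_pos: [0.5855, 0.054, 0.1498]
tcp_rot: [0.783, 0.622, 0.0, 0.0]
contact_force: [-0.2, 0.7, 0.3]
width: 0.0
```

Clear of the lever. I'll back off and rise well away from it, then look.

>>> step_arm(motion=[[[-1.5,0.4,0,0,0,0],[-4,0.9,0,0,0,0],[-7,1.6,0,0,0,0],[-10,2.3,2,0,0,0],[-13,3,5,0,0,0],[-16,3.5,8,0,0,0],[-19,4,10,0,0,0],[-19,4,10,0,0,0]]])

```text
t: 14.55
eef_pos: [0.395, 0.0944, 0.2519]
tcp_rot: [0.782, 0.623, 0.002, 0.001]
contact_force: [1.3, -0.5, -0.5]
width: 0.0001
```

Run:
```python
from bench import env
import cv2,numpy as np
o=[]
for n,(y,x) in {"scene":(170,225),"top":(140,195)}.items():
    f=env.grab_frame(n)["image"];g=np.load(f"{n}0.npz")["image"]
    print(n,"outside-crop diff", (cv2.absdiff(f,g).max(2)>60).sum())
    o.append(np.hstack([cv2.resize(i[y:y+90,x:x+130],None,fx=3,fy=3,interpolation=cv2.INTER_CUBIC) for i in (g,f)]))
cv2.imwrite("pics/p5.png",np.vstack(o))
s=env.get_state();print(s["t"],s["contact_force"],s["eef_pos"])
```

```text
scene outside-crop diff 3860
top outside-crop diff 15759
14.65 [ 0.80125434  0.05032683 -0.6347844 ] [0.39587952 0.09407149 0.24968183]
```

View pics/p5.png

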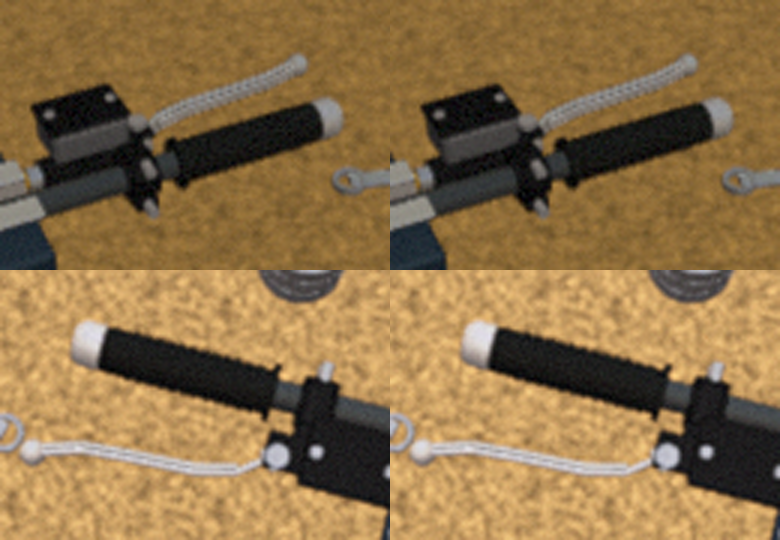

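The before and after views match: the ball, clamp, reservoir, spanner and can are all where they started, and the lever is fully out. Handing in.

```bash
python3 -c "
from bench import env
print(env.finish_job())"
```

```text
the job is handed in; nothing more can be done
None
```

The lever stops short of the grip, and I've handed the job in at about 15 s. I pressed the outer face of the blade with the backs of the shut fingers, along the lever's arc, until it came up hard against its stop.

- **Hold:** I held it at the stop for about 3 s. The force read a steady 21 N or so, with 4–5 N up or down, well under the 18 N that would slip the clamp.
- **Release:** I eased it back at about 12 mm/s with the finger in contact, then moved clear. The force dropped to about zero.
- **Last checks:** In the last before-and-after crops, the lever is fully out and the clamp, reservoir, grip, spanner and can have not moved. The oil tin and jar are outside those crops, and I only know that the arm's path stayed well clear of them.
- **Not measured:** I saw a gap between lever and grip at the stop, but did not measure the lever's angle or that gap. I judged the stop from the sharp rise in force after about 23 mm of travel.

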